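# Tip the draining tray so the rinsed stoppers gather at the pouring lip, and hold it

### The job

Four rinsed stoppers are spread about in the stainless draining tray. Tip the tray up towards its pouring-lip corner, with that corner staying down on the bench, until all four stoppers have slid together into that corner; do not touch the stoppers, keep them all in the tray and leave the beaker, wash bottle and jar alone. Finish holding the tray like that, clearly tilted on its lip corner and still, with the stoppers lying in the corner: do not put it down or let go.

Things in the scene. Friction and masses are not known exactly. Their poses are not given: they have to be found in the camera images.
- tray: steel tray, 280 x 210 mm outside, 0.6 to 0.86 kg; flat walls 45 mm high, 10 thick, floor 3. Origin under the centre, z up, x along the long side. The -x -y corner is cut at 45 degrees (40 mm off each side) and bears the pouring lip, a spout 37 wide, 26 long, from 26 high; the tray can be tipped on the cut edge. At first no stopper is within 45 mm of the walls for 90 mm from the corner across
- tray_lip (a point): middle of the outer bottom edge of the tray's cut-off lip corner, at (-120, -85, 0) mm in the tray's frame; axes as the tray's
- tray_far (a point): bottom outer corner diagonally across from the lip, at (140, 105, 0) mm in the tray's frame; axes as the tray's
- tray_right (a point): bottom outer corner at (140, -105, 0) mm in the tray's frame, at the other end of the long wall that starts at the lip; axes as the tray's
- tray_left (a point): bottom outer corner at (-140, 105, 0) mm in the tray's frame, at the other end of the short wall that starts at the lip; axes as the tray's
- stopper1: white PTFE stopper standing on its round head, 28 mm across and 12 mm thick, plug above 20 to 17 mm across, 38 mm high in all, 25 g; origin at the centre of the head's flat end on the tray floor, z along the plug. Friction on the steel about 0.15 to 0.22: it starts to slide at 8 to 13 degrees; 20 to 30 degrees straight towards the lip also bring it along the walls
- stopper2: white PTFE stopper standing on its round head, 28 mm across and 12 mm thick, plug above 20 to 17 mm across, 38 mm high in all, 25 g; origin at the centre of the head's flat end on the tray floor, z along the plug. Friction on the steel about 0.15 to 0.22: it starts to slide at 8 to 13 degrees; 20 to 30 degrees straight towards the lip also bring it along the walls
- stopper3: white PTFE stopper standing on its round head, 28 mm across and 12 mm thick, plug above 20 to 17 mm across, 38 mm high in all, 25 g; origin at the centre of the head's flat end on the tray floor, z along the plug. Friction on the steel about 0.15 to 0.22: it starts to slide at 8 to 13 degrees; 20 to 30 degrees straight towards the lip also bring it along the walls
- stopper4: white PTFE stopper standing on its round head, 28 mm across and 12 mm thick, plug above 20 to 17 mm across, 38 mm high in all, 25 g; origin at the centre of the head's flat end on the tray floor, z along the plug. Friction on the steel about 0.15 to 0.22: it starts to slide at 8 to 13 degrees; 20 to 30 degrees straight towards the lip also bring it along the walls
- beaker: empty glass beaker, 70 mm across, 95 mm high; origin at the centre of its underside; bystander
- washbottle: white plastic wash bottle, 62 mm across, 175 mm high, thin bent spout reaching 60 mm out; origin at the centre of its underside; bystander
- jar: amber glass jar with black lid, 64 mm across, 75 mm high; origin at the centre of its underside; bystander

How it is judged:
By the outcome, as a careful person would: the job done as asked, in the order asked, and still so for the second after the job is handed in, while the arm keeps its last pose, push and grip.
It also fails if it takes over 38 s, if anything falls off the work surface, if the arm or the gripper's body presses on something with over 40 N, if the wrist force passes 120 N, or if a joint passes its speed limit or range.

### The arm

A 7-joint arm with a two-finger parallel gripper is mounted at the origin on the work surface. World frame = base frame: x ahead of the robot, y to its left, z up, the work surface at z = 0. Lengths are in m, angles in rad, forces in N, time in s.
With the tool pointing down it reaches from about 0.35 to 0.9 m from the base axis. Payload 8.1 kg.
Tool frame: the origin (TCP) lies midway between the tips of the shut fingers; the grasp point (between the pads) lies 19 mm behind it; z points along the fingers, x is the direction in which the jaws open and shut, and the axes are right-handed (so a half turn about z gives the same grasp; the last joint's range is limited). The gripper opens to 92 mm and grips with 3 to 60 N. Pads are 19 mm wide; open, the fingers measure 130 mm over their backs; the gripper's body (75 mm by 190 mm) begins 47 mm behind the grasp point.
Start: joints at [-1.395, 0.434, 0.025, 1.573, -0.012, 1.134, -0.075], TCP at [0.172, 0.601, 0.19] pointing down, gripper open.
Joint ranges: [-2.62, 2.62], [-0.44, 2.09], [-1.27, 1.32], [0.08, 2.57], [-1.32, 4.46], [0.12, 2], [-2.74, 2.74]. Speed limits (rad/s): [2.22, 2.22, 3.01, 3.01, 3.14, 3.14, 3.14].

### API

Orientations are given as a rotation vector (axis times angle).
In Python, from cell import arm gives the robot as it stands.
- The arm moves only by the tool jog_arm, never from a script. Its argument "commands" is a list of rows, each an object with "translation": the shift along the tool's x, y, z in mm, a list of three; "turn": the turn, a rotation vector about the tool's x, y, z in rad, a list of three. A call has 1 to 12 rows; each row is the pose to reach, as a shift and turn from the pose commanded when the call began, along the tool's axes at that moment; what a row does not reach only later rows make up. A row lasts 1/12 s, in which the tool goes at most 41.7 mm and 7.16 degrees, less where a joint would pass 70% of its speed; a pose out of reach is approached as far as the arm can. A call with a gripper value outside its range is refused whole. "claw" is the closure, from -1 (fully open) to 1 (shut), so that 0 is half open, set as the call begins (left out, the last holds). The fingers move at their own pace and stop on an object; "grip_force" is the grip in N (left out, the last holds). Time passes only in rows, so rows that repeat a pose let the fingers close. It gives the time, the measured TCP pose, the force and the opening at its end, in the units of the state.
- arm.observe(): the state, without advancing time (a new reading comes with each control period).
- arm.get_image(name): name is "scene" or "side" or "wrist"; returns the picture (384x512x3 uint8, blue, green, red); there is no depth.
- arm.camera_info(name): a dict with "vertical_fov" (degrees; the focal length in pixels is half the picture's height over the tangent of half this angle, whatever the lens; pixels are square), "cx", "cy" (the principal point, pixels), "distortion" ([k1, k2, p1, p2, k3] as OpenCV has them; the pictures are not rectified), "eye" and "rotation" of the camera in the world. Camera axes: x right, y up, looking along -z (the intrinsics and any distortion apply to the point x, -y, -z); pixel columns grow to the right and rows downward; lengths in m; the calibration is good to about 2 mm. A picture is of the moment at which its call begins: read the wrist's pose just before it. camera_info takes no time and is no camera call; for the wrist camera it gives the pose at the moment of the call.
- arm.sign_off(): hands the job in, once; it reports no verdict.
Trained networks look in the newest picture that a camera, given by its name, has taken for a name from the list of things; names that differ only in an ending like _2 or _b are one class to them, and where a whole thing is asked for, a point or a joint stands for the part that bears it (a point fixed in the world has none). Each returns a list of dicts, best first, with "confidence" (0 to 1); they miss things now and then, are a little off and sometimes report something else, mostly with a low value. They report only what shows in the picture. A call takes as long as a camera call.
- arm.trace(camera, query): "region" (384x512 bool, what is visible of it) and "box" ([left, top, width, height] in pixels, round what is visible of it).
- arm.landmark_of(camera, query): "at" ([column, row] in pixels: a listed point, or the origin of a listed thing).
The state is a dict: "clock": time; "joints": joint angles; "dq": joint speeds; "joint_efforts": joint torques, N m; "position": TCP position; "ee_rot": TCP orientation; "force": force on the tool from outside, world axes, zero at the start; "ft_torque": the same for the moment, N m; "width": opening from 0.0 (shut) to 1.0 (fully open).
Only numpy, scipy, OpenCV 4.12 (cv2) and the standard library are available. Lean on these libraries where they do the work, as an engineer would, in place of code of your own. Each camera call takes 0.05 s, during which the arm holds its last target. There are 200 camera calls.

## Working session

There is one attempt and no reset: what is moved stays moved. The work goes in short steps, Python scripts to look and compute and a tool call to move; the robot and the scene stay as the last step left them, time stands still between calls to the robot, and variables do not carry over. Pictures are saved under pics/ and viewed, about 8 in all and at most 12, crops included, and the job is handed in when it is done.

Besides the shell and the picture viewer there is one more tool, called after "Call:" by a JSON object that holds its "api" and its "payload". jog_arm: Moves the arm, as the interface text tells. Its arguments: {"type":"object","properties":{"commands":{"type":"array","items":{"type":"object","properties":{"translation":{"type":"array","items":{"type":"number"}},"turn":{"type":"array","items":{"type":"number"}}}}},"claw":{"type":"number"},"grip_force":{"type":"number"}},"required":["commands"]}

```bash
ls; mkdir -p pics
cat > h.py <<'E'
import numpy as np, cv2
from cell import arm
from scipy.spatial.transform import Rotation as R
def K(c):
    f=192/np.tan(np.radians(c["vertical_fov"])/2)
    return np.array([[f,0,c["cx"]],[0,f,c["cy"]],[0,0,1]])
def ray(c,p):
    u=cv2.undistortPoints(np.array([[p]],float),K(c),np.array(c["distortion"],float))[0,0]
    d=np.array(c["rotation"])@np.array([u[0],-u[1],-1]); return np.array(c["eye"]),d/np.linalg.norm(d)
def onz(c,p,z=0):
    e,d=ray(c,p); return e+d*(z-e[2])/d[2]
def tri(rs):
    A=0;b=0
    for e,d in rs:
        P=np.eye(3)-np.outer(d,d);A=A+P;b=b+P@e
    x=np.linalg.solve(A,b); return x,[np.linalg.norm(np.cross(x-e,d)) for e,d in rs]
def proj(c,X):
    q=(np.atleast_2d(X)-c["eye"])@np.array(c["rotation"]); q=q*[1,-1,-1]
    return cv2.projectPoints(q,np.zeros(3),np.zeros(3),K(c),np.array(c["distortion"],float))[0][:,0]
E
python3 - <<'E'
from h import *
s=arm.observe();print({k:np.round(v,3) for k,v in s.items()})
ims=[]
for n in ["scene","side"]:
    im=arm.get_image(n);c=arm.camera_info(n);ims.append(im)
    print(n,np.round(c["eye"],3),c["vertical_fov"])
    for q in ["tray","tray_lip","tray_far","tray_right","tray_left","stopper1","beaker","washbottle","jar"]:
        for r in arm.landmark_of(n,q)[:5]:
            if r["confidence"]>.3: print(q,np.round(r["at"],1),round(r["confidence"],2),np.round(onz(c,r["at"],0.003 if 'stop' in q else 0),3))
cv2.imwrite("pics/a.png",ims[0]);cv2.imwrite("pics/b.png",ims[1])
E
```

```text
pics
{'clock': np.float64(0.0), 'joints': array([-1.395,  0.435,  0.025,  1.574, -0.012,  1.134, -0.075]), 'dq': array([-0.   ,  0.001,  0.001, -0.001,  0.001,  0.001,  0.   ]), 'joint_efforts': array([-1.0000e-03, -6.6785e+01,  9.8500e-01, -3.1447e+01, -6.0000e-02,
        4.3000e-02,  0.0000e+00]), 'position': array([0.172, 0.6  , 0.189]), 'ee_rot': array([ 2.508e+00,  1.890e+00, -2.000e-03]), 'force': array([-0.071, -0.37 ,  0.15 ]), 'ft_torque': array([-0.031, -0.039, -0.021]), 'width': np.float64(1.003)}
scene [1.129 0.231 1.001] 57.35740995251112Traceback (most recent call last):
  File "<stdin>", line 9, in <module>
  File "h.py", line 11, in onz
    e,d=ray(c,p); return e+d*(z-e[2])/d[2]
                                      ~^^^
IndexError: invalid index to scalar variable.
```

```bash
python3 - <<'E'
from h import *
c=arm.camera_info("scene");print(c)
E
cat > fix.py <<'E'
import re
t=open('h.py').read()
t=t.replace('np.array(c["rotation"])','rot(c)').replace('def K(c)','''def rot(c):
    r=np.array(c["rotation"],float)
    return r if r.shape==(3,3) else R.from_rotvec(r).as_matrix()
def K(c)''',1)
open('h.py','w').write(t)
E
python3 fix.py
python3 - <<'E'
from h import *
ims=[]
for n in ["scene","side"]:
    im=arm.get_image(n);c=arm.camera_info(n);ims.append(im)
    print(n,np.round(c["eye"],3),c["vertical_fov"])
    for q in ["tray","tray_lip","tray_far","tray_right","tray_left","stopper1","beaker","washbottle","jar"]:
        for r in arm.landmark_of(n,q)[:5]:
            if r["confidence"]>.3: print(q,np.round(r["at"],1),round(r["confidence"],2),np.round(onz(c,r["at"],0.003 if 'stop' in q else 0),3))
cv2.imwrite("pics/a.png",ims[0]);cv2.imwrite("pics/b.png",ims[1])
E
```

```text
{'vertical_fov': 57.35740995251112, 'cx': 250.8160283624478, 'cy': 185.4748935829553, 'distortion': array([-0.06007507,  0.        ,  0.        ,  0.        ,  0.        ]), 'eye': array([1.12937622, 0.23071386, 1.00079218]), 'rotation': array([0.38257536, 0.57412758, 1.85073939])}
scene [1.129 0.231 1.001] 57.35740995251112
tray [273.  208.4] 0.72 [0.563 0.088 0.   ]
tray_far [288.5 256.3] 0.67 [0.707 0.184 0.   ]
tray_right [223.8 230.9] 0.56 [ 0.694 -0.034  0.   ]
tray_left [317.1 184.7] 0.77 [0.424 0.202 0.   ]
tray_left [373.4 204.2] 0.61 [0.437 0.397 0.   ]
stopper1 [240.5 222.4] 0.57 [0.649 0.006 0.003]
stopper1 [251.4 198.5] 0.45 [0.553 0.008 0.003]
stopper1 [277.6 209.6] 0.43 [0.564 0.104 0.003]
stopper1 [299.4 195.3] 0.41 [0.487 0.156 0.003]
beaker [369.8 249.4] 0.93 [0.603 0.413 0.   ]
beaker [241.2 223.2] 0.4 [0.649 0.008 0.   ]
washbottle [122.6 165.3] 0.59 [ 0.574 -0.481  0.   ]
jar [372.9 207. ] 0.67 [0.449 0.398 0.   ]
side [0.283 0.643 0.672] 57.29719887909148
tray [239.6 233.1] 0.79 [0.556 0.09  0.   ]
tray_far [170.5 235.7] 0.61 [0.714 0.172 0.   ]
tray_right [216.5 189.5] 0.78 [ 0.693 -0.038  0.   ]
tray_right [253.4 262.7] 0.61 [0.485 0.163 0.   ]
tray_left [270.1 287.7] 0.87 [0.423 0.212 0.   ]
stopper1 [249.  209.6] 0.44 [0.569 0.003 0.003]
stopper1 [220.6 204.5] 0.44 [0.65  0.017 0.003]
stopper1 [234.5 235.6] 0.41 [0.563 0.106 0.003]
stopper1 [252.8 261.5] 0.39 [0.487 0.162 0.003]
beaker [148.6 333.3] 0.6 [ 0.606  0.417 -0.   ]
washbottle [297.1 131.7] 0.98 [ 0.579 -0.451  0.   ]
jar [226.4 359.8] 0.59 [0.438 0.399 0.   ]
```

View pics/a.png

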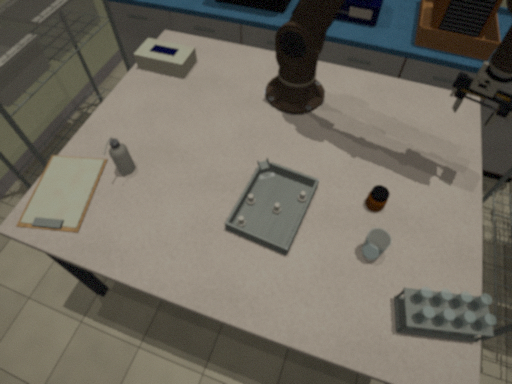

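View pics/b.png

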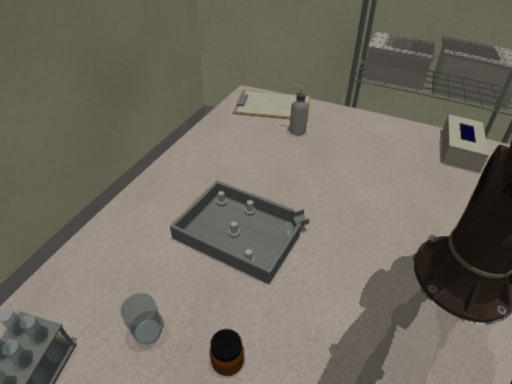

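```bash
cat >> h.py <<'E'
def togo(P,Rw):
    s=arm.observe();R0=R.from_rotvec(s["ee_rot"])
    print("t",s["clock"],"shift mm",np.round(R0.inv().apply(np.array(P)-s["position"])*1e3,1),"turn",np.round((R0.inv()*Rw).as_rotvec(),3))
def down(a): # tool z down, tool x at heading a (deg)
    a=np.radians(a);x=np.array([np.cos(a),np.sin(a),0]);z=np.array([0,0,-1.]);return R.from_matrix(np.column_stack([x,np.cross(z,x),z]))
E
python3 - <<'E'
from h import *
togo([.56,.18,.25],down(85))
s=arm.observe();c=arm.camera_info("wrist");R0=R.from_rotvec(s["ee_rot"])
print(R0.inv().apply(c["eye"]-s["position"]),R0.inv().apply(-rot(c)[:,2]),c["vertical_fov"])
E
```

```text
t 1.1 shift mm [-297.8  488.8  -60.1] turn [ 0.    -0.    -0.192]
[-0.00100691 -0.08492829 -0.19488266] [0.00153955 0.31133646 0.9502985 ] 63.52050756538695
```

Call:
{"api": "jog_arm", "payload": {"commands": [{"translation": [-298,489,-60],"turn": [0,0,-0.19]},{"translation": [-298,489,-60],"turn": [0,0,-0.19]},{"translation": [-298,489,-60],"turn": [0,0,-0.19]},{"translation": [-298,489,-60],"turn": [0,0,-0.19]},{"translation": [-298,489,-60],"turn": [0,0,-0.19]},{"translation": [-298,489,-60],"turn": [0,0,-0.19]},{"translation": [-298,489,-60],"turn": [0,0,-0.19]},{"translation": [-298,489,-60],"turn": [0,0,-0.19]},{"translation": [-298,489,-60],"turn": [0,0,-0.19]},{"translation": [-298,489,-60],"turn": [0,0,-0.19]},{"translation": [-298,489,-60],"turn": [0,0,-0.19]},{"translation": [-298,489,-60],"turn": [0,0,-0.19]}], "claw": -0.1}}

```text
clock: 2.1
position: [0.5101, 0.2335, 0.2426]
ee_rot: [2.318, 2.121, 0.001]
force: [0.5, 0.3, -0.4]
width: 0.548
```

Run:
```python
from h import *
togo([.56,.18,.25],down(85))
print(arm.observe()["joints"],arm.observe()["width"])
```

```text
t 2.1 shift mm [-48.9  54.4  -7.4] turn [ 0.001 -0.001 -0.001]
[-0.66592678  0.28807492  0.18541798  1.66577414 -0.05657943  1.19221862
  1.0150232 ] 0.5477829542019054
```

Call:
{"api": "jog_arm", "payload": {"commands": [{"translation": [-47,52,-6],"turn": [0,0,0]},{"translation": [-47,52,-6],"turn": [0,0,0]},{"translation": [-47,52,-6],"turn": [0,0,0]},{"translation": [-47,52,-6],"turn": [0,0,0]}]}}

```text
clock: 2.43
position: [0.5578, 0.1818, 0.248]
ee_rot: [2.322, 2.115, 0.0]
force: [-0.1, 0.7, -0.4]
width: 0.549
```

Run:
```python
from h import *
from scipy.optimize import least_squares
s=arm.observe();print(s["clock"],s["position"],s["dq"].round(3),s["force"])
c=arm.camera_info("wrist");im=arm.get_image("wrist");cv2.imwrite("pics/w1.png",im)
for q in ["tray","tray_lip","tray_far","tray_right","tray_left","stopper1"]:
    for r in arm.landmark_of("wrist",q)[:5]:
        if r["confidence"]>.25: print(q,np.round(r["at"],1),round(r["confidence"],2),np.round(onz(c,r["at"],0.003 if 'stop' in q else 0),4))
# overlay guess
def ov(x,y,a):
    P=np.array([[140,105],[140,-105],[-100,-105],[-140,-65],[-140,105]])/1e3
    M=R.from_euler('z',a,degrees=True).as_matrix()[:2,:2]
    for z,col in((0,(0,0,255)),(.045,(0,255,0))):
        X=np.c_[P@M.T+[x,y],np.full(5,z)]
        cv2.polylines(im,[np.int32(proj(c,X).round()).reshape(-1,1,2)],True,col,1)
ov(.56,.087,-5)
cv2.imwrite("pics/w1o.png",cv2.resize(im,(768,576)))
```

```text
2.4333 [0.55775786 0.18178469 0.24802984] [-0.042 -0.008 -0.05   0.02  -0.012 -0.    -0.016] [-0.05750866  0.68815483 -0.43947646]
tray [189.9 163.1] 0.97 [0.5573 0.0834 0.    ]
tray_lip [119.6  73.5] 0.9 [ 0.4304  0.0108 -0.    ]
tray_far [264.3 250.9] 0.59 [0.7088 0.1787 0.    ]
tray_far [265.1  56.3] 0.32 [0.4266 0.2037 0.    ]
tray_right [130.  249.5] 0.93 [ 0.6863 -0.0327  0.    ]
tray_right [417.6 176.9] 0.63 [0.6085 0.4121 0.    ]
tray_left [267.1  59.1] 0.8 [0.4302 0.206  0.    ]
stopper1 [139.4 170.1] 0.93 [0.5604 0.01   0.003 ]
stopper1 [153.1 226.8] 0.74 [0.6501 0.0122 0.003 ]
stopper1 [242.9 116.7] 0.68 [0.4993 0.1669 0.003 ]
stopper1 [201.3 168.3] 0.54 [0.5658 0.0993 0.003 ]
```

View pics/w1o.png

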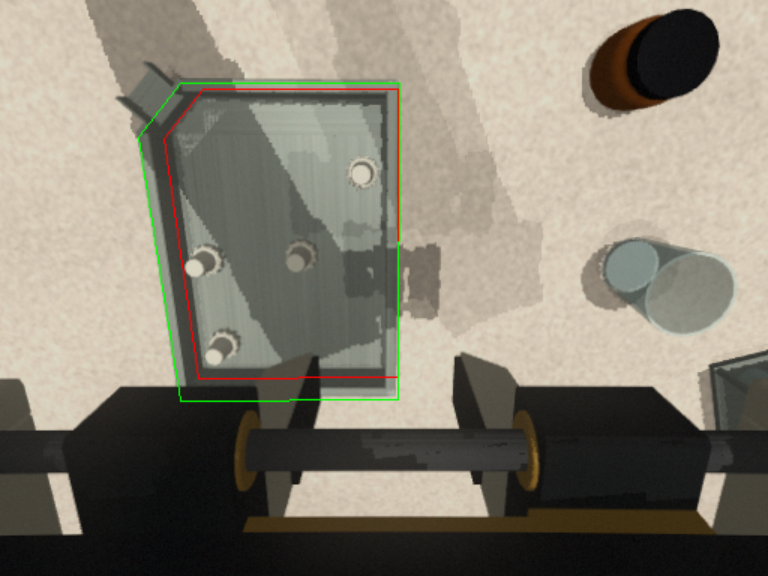

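Run:
```python
from h import *
togo([.633,.179,.07],down(84.6))
```

```text
t 2.7833 shift mm [  0.8  77.3 178. ] turn [-0.    -0.     0.007]
```

Call:
{"api": "jog_arm", "payload": {"commands": [{"translation": [1,77,178],"turn": [0,0,0.007]},{"translation": [1,77,178],"turn": [0,0,0.007]},{"translation": [1,77,178],"turn": [0,0,0.007]},{"translation": [1,77,178],"turn": [0,0,0.007]},{"translation": [1,77,178],"turn": [0,0,0.007]},{"translation": [1,77,178],"turn": [0,0,0.007]},{"translation": [1,77,178],"turn": [0,0,0.007]}]}}

```text
clock: 3.37
position: [0.6323, 0.1779, 0.0687]
ee_rot: [-2.324, -2.112, 0.005]
force: [-0.3, -1.0, 1.3]
width: 0.552
```

Run:
```python
from h import *
s=arm.observe();print(s["clock"],s["position"],s["dq"].round(3))
c=arm.camera_info("wrist");im=arm.get_image("wrist")
P0=np.array([.559,.086,0])
M=R.from_euler('z',-5.4,degrees=True)
for z,col in((0,(0,0,255)),(.045,(0,255,0))):
    X=M.apply(np.array([[140,105],[140,-105],[-100,-105],[-140,-65],[-140,105]])@np.array([[1,0,0],[0,1,0]])/1e3)+P0+[0,0,z]
    cv2.polylines(im,[np.int32(proj(c,X).round()).reshape(-1,1,2)],True,col,1)
for q in ["tray","tray_lip","tray_left"]:
    for r in arm.landmark_of("wrist",q)[:2]: print(q,np.round(r["at"],1),round(r["confidence"],2),np.round(onz(c,r["at"]),4))
cv2.imwrite("pics/w2o.png",cv2.resize(im,(768,576)))
togo([.633,.179,.013],down(84.6))
```

```text
3.3667 [0.6323044  0.17791155 0.06871466] [-0.007 -0.059  0.003 -0.024  0.004  0.013 -0.003]
tray [135.4 118. ] 0.91 [0.556  0.0839 0.    ]
t 3.5667 shift mm [-0.1 -1.4 59.5] turn [ 0.003 -0.002 -0.001]
```

View pics/w2o.png

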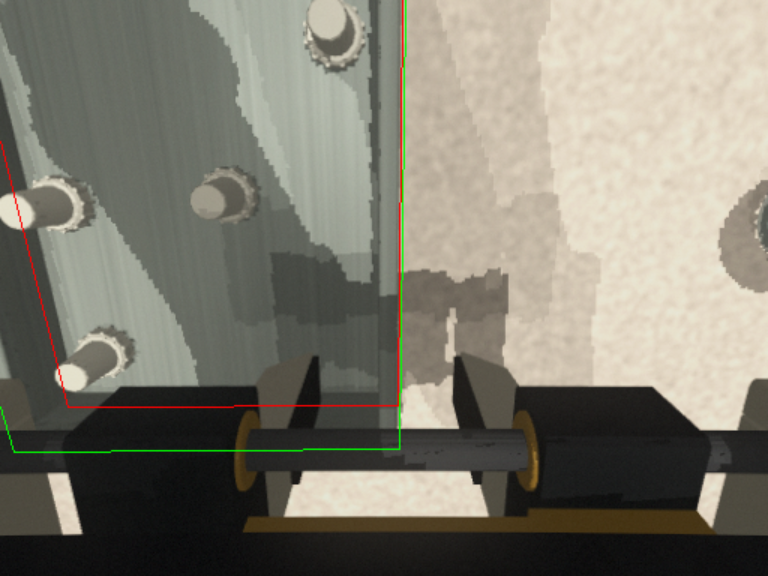

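Call:
{"api": "jog_arm", "payload": {"commands": [{"translation": [0,0,30],"turn": [0,0,0]},{"translation": [0,0,57],"turn": [0,0,0]},{"translation": [0,0,57],"turn": [0,0,0]},{"translation": [0,0,57],"turn": [0,0,0]}]}}

```text
clock: 3.9
position: [0.6328, 0.1781, 0.0137]
ee_rot: [-2.325, -2.112, 0.001]
force: [0.9, -0.3, 1.2]
width: 0.554
```

Call:
{"api": "jog_arm", "payload": {"commands": [{"translation": [0,0,0],"turn": [0,0,0]},{"translation": [0,0,0],"turn": [0,0,0]},{"translation": [0,0,0],"turn": [0,0,0]},{"translation": [0,0,0],"turn": [0,0,0]},{"translation": [0,0,0],"turn": [0,0,0]},{"translation": [0,0,0],"turn": [0,0,0]}], "claw": 1, "grip_force": 50}}

```text
clock: 4.4
position: [0.6336, 0.178, 0.0135]
ee_rot: [2.325, 2.112, 0.001]
force: [0.2, 0.8, -0.1]
width: 0.161
```

Run:
```python
from h import *
s=arm.observe();print(s["clock"],s["position"],s["ee_rot"],s["width"]*92,s["force"],s["ft_torque"],s["joints"].round(2))
im=arm.get_image("wrist");cv2.imwrite("pics/w3.png",im)
for n in["wrist","side","scene"]:
  if n!="wrist": arm.get_image(n)
  c=arm.camera_info(n)
  for q in ["tray","tray_lip"]:
    for r in arm.landmark_of(n,q)[:1]: print(n,q,np.round(r["at"],1),round(r["confidence"],2),np.round(onz(c,r["at"]),4))
```

```text
4.4 [0.63361924 0.17803157 0.0134631 ] [2.32527607e+00 2.11231654e+00 8.92499197e-04] 14.817521430082335 [ 0.18938436  0.76423691 -0.05440013] [ 0.03062471 -0.02778704  0.00275606] [-0.47  0.67  0.18  1.67 -0.15  0.82  1.25]
wrist tray [102.3 121.9] 0.89 [0.5561 0.0836 0.    ]
side tray [240.6 234.7] 0.95 [0.5515 0.0943 0.    ]
side tray_lip [294.6 228.1] 0.94 [0.4322 0.0151 0.    ]
scene tray [274.4 203.7] 0.9 [0.5447 0.0865 0.    ]
scene tray_lip [264.2 170.2] 0.84 [0.4253 0.0103 0.    ]
```

```bash
cat > tilt.py <<'E'
from h import *
import sys,json
def rows(th0,th1,n,lip=np.array([.431,.0127,0]),pre=np.zeros(3)):
    s=arm.observe();R0=R.from_rotvec(s["ee_rot"]);p=s["position"]
    a=np.array([np.cos(np.radians(-50.4)),np.sin(np.radians(-50.4)),0])
    out=[]
    for k in range(1,n+1):
        t=np.radians((th1-th0)*k/n);Q=R.from_rotvec(a*t)
        d=R0.inv().apply(Q.apply(p-lip)+lip-p+pre*k/n)*1e3
        out.append({"translation":[round(float(v),1) for v in d],"turn":[round(float(v),4) for v in R0.inv().apply(a*t)]})
    print(json.dumps(out))
    print(s["clock"],s["position"],s["ee_rot"].round(4),s["width"]*92,"F",s["force"].round(2),"T",s["ft_torque"].round(2))
E
python3 -c "
from tilt import *
rows(0,10,11)"
```

```text
[{"translation": [-0.2, -0.2, -4.1], "turn": [-0.0112, 0.0112, -0.0]}, {"translation": [-0.4, -0.4, -8.3], "turn": [-0.0224, 0.0225, -0.0]}, {"translation": [-0.6, -0.6, -12.4], "turn": [-0.0336, 0.0337, -0.0]}, {"translation": [-1.0, -1.0, -16.5], "turn": [-0.0448, 0.045, -0.0]}, {"translation": [-1.3, -1.3, -20.7], "turn": [-0.056, 0.0562, -0.0]}, {"translation": [-1.7, -1.7, -24.8], "turn": [-0.0672, 0.0674, -0.0]}, {"translation": [-2.2, -2.2, -28.9], "turn": [-0.0784, 0.0787, -0.0]}, {"translation": [-2.7, -2.6, -33.0], "turn": [-0.0896, 0.0899, -0.0]}, {"translation": [-3.2, -3.2, -37.0], "turn": [-0.1008, 0.1011, -0.0]}, {"translation": [-3.8, -3.8, -41.1], "turn": [-0.112, 0.1124, -0.0]}, {"translation": [-4.4, -4.4, -45.2], "turn": [-0.1232, 0.1236, -0.0]}]
4.85 [0.63340184 0.17791823 0.01296785] [-2.3253e+00 -2.1124e+00  1.0000e-04] 0.30765170151122123 F [ 0.49  0.59 -0.06] T [0.01 0.03 0.07]
```

Run:
```python
from h import *
a=cv2.imread("pics/w3.png");b=arm.get_image("wrist")
cv2.imwrite("pics/w4.png",cv2.resize(b,(768,576)))
```

```text
(no output)
```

View pics/w4.png

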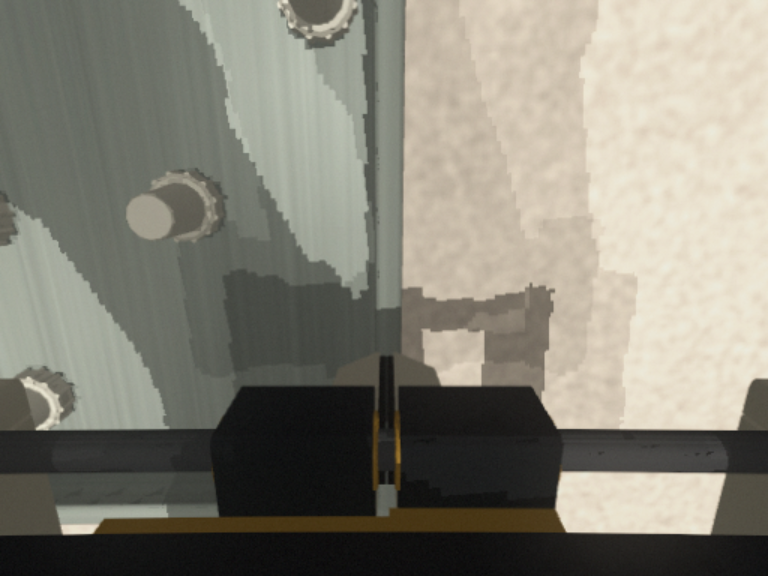

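Run:
```python
from h import *
b=cv2.imread("pics/w4.png")[300:540,200:600]
cv2.imwrite("pics/w4c.png",cv2.resize(b,None,fx=2,fy=2,interpolation=cv2.INTER_CUBIC))
s=arm.observe();print(s["width"],s["force"],s["position"])
```

```text
0.005621354422542718 [ 0.0760703  -0.38186067  0.11032789] [0.6334     0.17795567 0.01297798]
```

View pics/w4c.png

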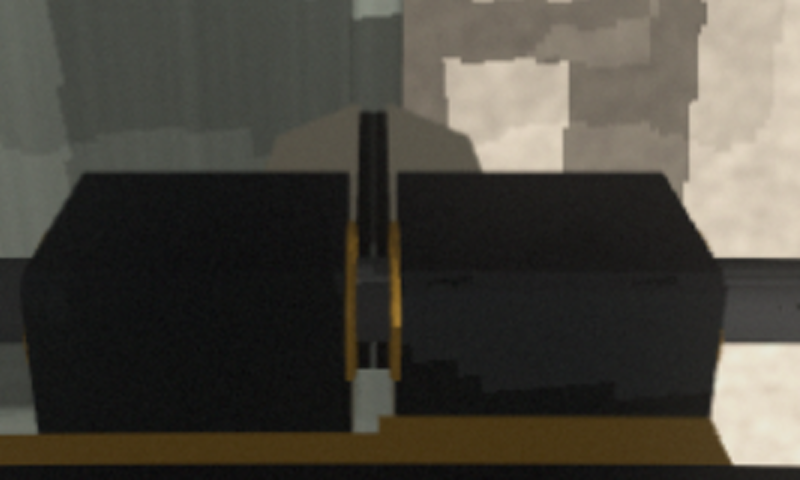

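Run:
```python
from h import *
s=arm.observe();c=arm.camera_info("wrist");R0=R.from_rotvec(s["ee_rot"])
print(1.5*proj(c,[s["position"],s["position"]+R0.apply([0,0,-.019]),s["position"]+R0.apply([0,0,-.04]),s["position"]+R0.apply([0,-.0095,0])]))
out=[]
for n in["side","scene"]:
    im=arm.get_image(n);c=arm.camera_info(n);u=proj(c,[s["position"]])[0];print(n,u)
    cv2.circle(im,tuple(int(v) for v in u.round()),1,(0,0,255),-1)
    M=R.from_euler('z',-5.4,degrees=True)
    for z,col in((0,(0,0,255)),(.045,(0,255,0))):
        X=M.apply(np.array([[140,105],[140,-105],[-100,-105],[-140,-65],[-140,105]])@np.array([[1,0,0],[0,1,0]])/1e3)+[.559,.086,z]
        cv2.polylines(im,[np.int32(proj(c,X).round()).reshape(-1,1,2)],True,col,1)
    x,y=int(u[0]),int(u[1]);cr=im[y-75:y+75,x-65:x+65]; out.append(cv2.resize(cr,None,fx=3,fy=3,interpolation=cv2.INTER_CUBIC))
cv2.imwrite("pics/sc.png",np.hstack(out))
```

```text
[[387.30259492 339.67209651]
 [387.48257811 358.03659919]
 [387.72540519 382.80028378]
 [387.34702063 320.17300439]]
side [195.83154329 243.86940291]
scene [293.86805153 233.07558075]
```

View pics/sc.png

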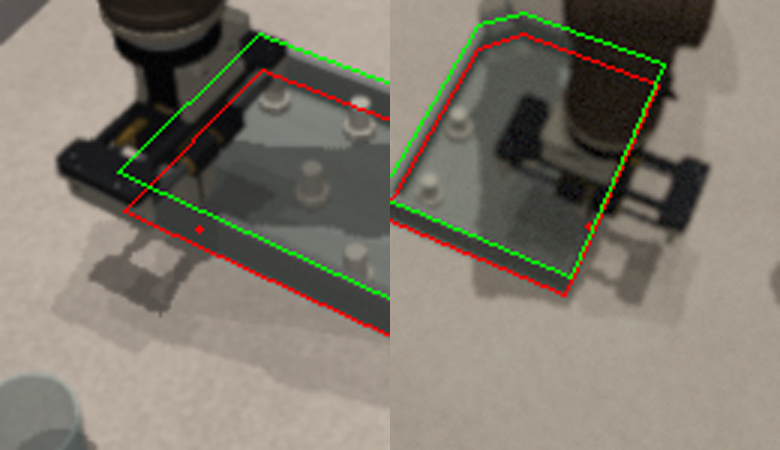

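Run:
```python
from h import *
r=[ray(arm.camera_info("side"),[198.3,234]),ray(arm.camera_info("scene"),[294.7,227])]
print(tri(r))
s=arm.observe();c=arm.camera_info("wrist");R0=R.from_rotvec(s["ee_rot"])
for dz in(-.02,-.03,-.04):print(1.5*proj(c,[s["position"]+R0.apply([0,-.0095,dz])]))
```

```text
(array([0.62748268, 0.1742627 , 0.04553695]), [np.float64(0.0026212418719957645), np.float64(0.0026212418719956487)])
[[387.59037914 337.9512054 ]]
[[387.70677627 348.24337449]]
[[387.83622007 359.6859031 ]]
```

Call:
{"api": "jog_arm", "payload": {"commands": [{"translation": [0,0,0],"turn": [0,0,0]},{"translation": [0,0,0],"turn": [0,0,0]},{"translation": [0,0,0],"turn": [0,0,0]},{"translation": [0,0,0],"turn": [0,0,0]},{"translation": [0,0,0],"turn": [0,0,0]},{"translation": [0,0,0],"turn": [0,0,0]}], "claw": -0.1}}

```text
clock: 5.5
position: [0.6334, 0.178, 0.013]
ee_rot: [-2.325, -2.112, -0.0]
force: [-0.4, 0.4, 0.5]
width: 0.389
```

Call:
{"api": "jog_arm", "payload": {"commands": [{"translation": [1,0,5],"turn": [0,0,0]},{"translation": [1,0,10],"turn": [0,0,0]},{"translation": [1,0,15],"turn": [0,0,0]},{"translation": [1,0,20],"turn": [0,0,0]},{"translation": [1,0,20],"turn": [0,0,0]}]}}

```text
clock: 5.92
position: [0.6326, 0.1786, -0.0085]
ee_rot: [-2.325, -2.112, 0.003]
force: [-1.3, 0.7, -0.1]
width: 0.544
```

Run:
```python
from h import *
s=arm.observe();print(s["clock"],s["position"],s["ee_rot"],s["width"]*92,s["force"],s["ft_torque"])
out=[]
for n,b in(("side",(110,170)),("scene",(210,150))):
    im=arm.get_image(n);x,y=b;out.append(cv2.resize(im[y:y+140,x:x+130],None,fx=3,fy=3,interpolation=cv2.INTER_CUBIC))
cv2.imwrite("pics/sd.png",np.hstack(out))
```

```text
5.9167 [ 0.63255891  0.17864034 -0.00852557] [-2.32468129 -2.1119421   0.00312384] 50.0438153817077 [-1.25189031  0.74107752 -0.13698775] [0.02525678 0.02197239 0.02654513]
```

View pics/sd.png

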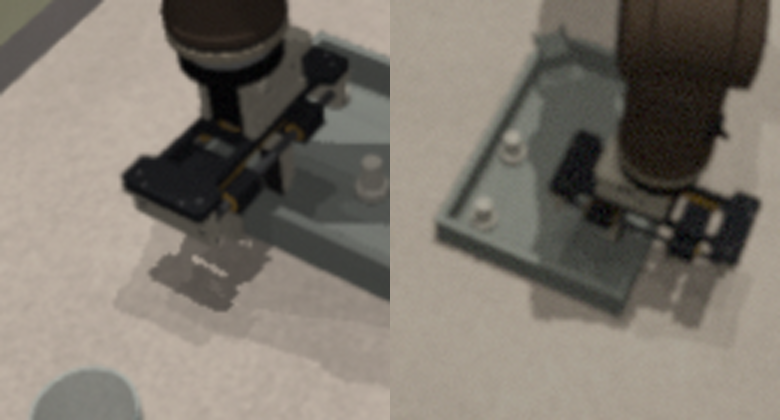

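Call:
{"api": "jog_arm", "payload": {"commands": [{"translation": [0,0,4],"turn": [0,0,0]},{"translation": [0,0,8],"turn": [0,0,0]},{"translation": [0,0,8],"turn": [0,0,0]}]}}

```text
clock: 6.27
position: [0.633, 0.1788, -0.0158]
ee_rot: [-2.325, -2.112, 0.001]
force: [-0.3, 0.5, 0.3]
width: 0.548
```

Call:
{"api": "jog_arm", "payload": {"commands": [{"translation": [0,0,0],"turn": [0,0,0]},{"translation": [0,0,0],"turn": [0,0,0]},{"translation": [0,0,0],"turn": [0,0,0]},{"translation": [0,0,0],"turn": [0,0,0]},{"translation": [0,0,0],"turn": [0,0,0]},{"translation": [0,0,0],"turn": [0,0,0]},{"translation": [0,0,0],"turn": [0,0,0]},{"translation": [0,0,0],"turn": [0,0,0]}], "claw": 1, "grip_force": 50}}

```text
clock: 6.93
position: [0.6336, 0.1789, -0.0149]
ee_rot: [2.325, 2.112, 0.0]
force: [-0.5, 0.0, 1.9]
width: 0.105
```

Run:
```python
from tilt import *
print("pivot z0");rows(0,8,10)
print("pivot z-.034");rows(0,8,10,lip=np.array([.431,.0127,-.034]))
```

```text
pivot z0
[{"translation": [0.1, 0.1, -3.7], "turn": [-0.0099, 0.0099, 0.0]}, {"translation": [0.2, 0.2, -7.3], "turn": [-0.0197, 0.0198, 0.0]}, {"translation": [0.3, 0.3, -11.0], "turn": [-0.0296, 0.0297, 0.0]}, {"translation": [0.3, 0.3, -14.7], "turn": [-0.0394, 0.0396, 0.0]}, {"translation": [0.3, 0.3, -18.3], "turn": [-0.0493, 0.0494, 0.0]}, {"translation": [0.2, 0.2, -22.0], "turn": [-0.0591, 0.0593, 0.0]}, {"translation": [0.1, 0.1, -25.6], "turn": [-0.069, 0.0692, 0.0]}, {"translation": [0.0, 0.0, -29.3], "turn": [-0.0789, 0.0791, 0.0]}, {"translation": [-0.1, -0.1, -33.0], "turn": [-0.0887, 0.089, 0.0]}, {"translation": [-0.3, -0.3, -36.6], "turn": [-0.0986, 0.0989, 0.0]}]
6.9333 [ 0.63357036  0.17891216 -0.01486808] [2.3254e+00 2.1124e+00 2.0000e-04] 9.682102433055338 F [-0.5   0.03  1.86] T [-0.01 -0.    0.04]
pivot z-.034
[{"translation": [-0.2, -0.2, -3.7], "turn": [-0.0099, 0.0099, 0.0]}, {"translation": [-0.5, -0.4, -7.3], "turn": [-0.0197, 0.0198, 0.0]}, {"translation": [-0.7, -0.7, -11.0], "turn": [-0.0296, 0.0297, 0.0]}, {"translation": [-1.0, -1.0, -14.6], "turn": [-0.0394, 0.0396, 0.0]}, {"translation": [-1.4, -1.4, -18.2], "turn": [-0.0493, 0.0494, 0.0]}, {"translation": [-1.8, -1.8, -21.9], "turn": [-0.0591, 0.0593, 0.0]}, {"translation": [-2.2, -2.2, -25.5], "turn": [-0.069, 0.0692, 0.0]}, {"translation": [-2.7, -2.7, -29.1], "turn": [-0.0789, 0.0791, 0.0]}, {"translation": [-3.2, -3.1, -32.7], "turn": [-0.0887, 0.089, 0.0]}, {"translation": [-3.7, -3.7, -36.3], "turn": [-0.0986, 0.0989, 0.0]}]
6.9333 [ 0.63357036  0.17891216 -0.01486808] [2.3254e+00 2.1124e+00 2.0000e-04] 9.682102433055338 F [-0.5   0.03  1.86] T [-0.01 -0.    0.04]
```

Call:
{"api": "jog_arm", "payload": {"commands": [{"translation": [0,0,-3.7],"turn": [-0.0099,0.0099,0]},{"translation": [0,0,-7.3],"turn": [-0.0197,0.0198,0]},{"translation": [0,0,-11],"turn": [-0.0296,0.0297,0]},{"translation": [0,0,-14.7],"turn": [-0.0394,0.0396,0]},{"translation": [0,0,-18.3],"turn": [-0.0493,0.0494,0]},{"translation": [0,0,-22],"turn": [-0.0591,0.0593,0]},{"translation": [0,0,-22],"turn": [-0.0591,0.0593,0]}]}}

```text
clock: 7.52
position: [0.6334, 0.1782, 0.0079]
ee_rot: [2.321, 2.107, 0.134]
force: [0.6, -0.2, -3.5]
width: 0.105
```

Run:
```python
from tilt import *
s=arm.observe();c=arm.camera_info("wrist");R0=R.from_rotvec(s["ee_rot"])
print(R0.inv().apply(c["eye"]-s["position"]).round(4),s["position"],s["width"]*92,s["force"],s["ft_torque"])
R1=down(84.6);print("tilt",np.degrees((R0*R1.inv()).as_rotvec()))
for n in["side","scene"]:
  arm.get_image(n);c=arm.camera_info(n)
  for q in ["tray_lip","tray_far","tray_right","tray_left"]:
    for r in arm.landmark_of(n,q)[:1]: print(n,q,np.round(r["at"],1),round(r["confidence"],2),np.round(onz(c,r["at"]),4))
```

```text
[-0.0009 -0.0851 -0.195 ] [0.63340851 0.17818432 0.00793346] 9.631507386437418 [ 0.59268042 -0.21542328 -3.50853356] [ 0.03089045  0.13918048 -0.01525562]
tilt [ 3.10725914 -3.76772229 -0.15052351]
side tray_lip [294.9 228.2] 0.68 [0.4314 0.0152 0.    ]
side tray_far [253.5 256.5] 0.44 [0.4927 0.1457 0.    ]
side tray_right [215.6 187.2] 0.72 [ 0.7001 -0.0463  0.    ]
side tray_left [269.4 283.6] 0.82 [0.4285 0.2025 0.    ]
scene tray_lip [261.9 172.5] 0.78 [0.4375 0.0059 0.    ]
scene tray_far [288.6 252.9] 0.59 [0.6965 0.1808 0.    ]
scene tray_right [223.6 230. ] 0.93 [ 0.6909 -0.0356  0.    ]
```

Run:
```python
from tilt import *
rows(4.8,15.8,12)
```

```text
[{"translation": [0.1, 0.1, -4.2], "turn": [-0.0113, 0.0113, -0.0]}, {"translation": [0.2, 0.2, -8.4], "turn": [-0.0226, 0.0227, -0.0]}, {"translation": [0.3, 0.3, -12.6], "turn": [-0.0339, 0.034, -0.0]}, {"translation": [0.3, 0.3, -16.8], "turn": [-0.0452, 0.0453, -0.0]}, {"translation": [0.3, 0.3, -21.0], "turn": [-0.0565, 0.0567, -0.0]}, {"translation": [0.2, 0.2, -25.1], "turn": [-0.0678, 0.068, -0.0]}, {"translation": [0.0, 0.0, -29.3], "turn": [-0.0791, 0.0793, -0.0]}, {"translation": [-0.2, -0.2, -33.5], "turn": [-0.0904, 0.0906, -0.0]}, {"translation": [-0.4, -0.4, -37.7], "turn": [-0.1017, 0.102, -0.0]}, {"translation": [-0.7, -0.7, -41.9], "turn": [-0.113, 0.1133, -0.0]}, {"translation": [-1.0, -1.0, -46.0], "turn": [-0.1243, 0.1246, -0.0]}, {"translation": [-1.4, -1.4, -50.2], "turn": [-0.1355, 0.136, -0.0]}]
8.0167 [0.63340402 0.1789418  0.006793  ] [2.3204 2.1082 0.1305] 9.772589813708635 F [-0.54 -0.9  -3.69] T [-0.18  0.37  0.  ]
```

Call:
{"api": "jog_arm", "payload": {"commands": [{"translation": [0.1,0.1,-4.2],"turn": [-0.0113,0.0113,0]},{"translation": [0.2,0.2,-8.4],"turn": [-0.0226,0.0227,0]},{"translation": [0.3,0.3,-12.6],"turn": [-0.0339,0.034,0]},{"translation": [0.3,0.3,-16.8],"turn": [-0.0452,0.0453,0]},{"translation": [0.3,0.3,-21],"turn": [-0.0565,0.0567,0]},{"translation": [0.2,0.2,-25.1],"turn": [-0.0678,0.068,0]},{"translation": [0,0,-29.3],"turn": [-0.0791,0.0793,0]},{"translation": [-0.2,-0.2,-33.5],"turn": [-0.0904,0.0906,0]},{"translation": [-0.4,-0.4,-37.7],"turn": [-0.1017,0.102,0]},{"translation": [-0.7,-0.7,-41.9],"turn": [-0.113,0.1133,0]},{"translation": [-1,-1,-46],"turn": [-0.1243,0.1246,0]},{"translation": [-1.4,-1.4,-50.2],"turn": [-0.1355,0.136,0]}]}}

```text
clock: 9.02
position: [0.6289, 0.175, 0.0575]
ee_rot: [2.293, 2.084, 0.432]
force: [1.4, 1.1, -2.6]
width: 0.106
```

```bash
cat > chk.py <<'E'
from tilt import *
s=arm.observe();R0=R.from_rotvec(s["ee_rot"])
print("tilt",np.degrees((R0*down(84.6).inv()).as_rotvec()).round(2),s["joints"].round(2))
out=[]
for n,b in(("side",(140,160)),("scene",(190,140))):
  im=arm.get_image(n);c=arm.camera_info(n);x,y=b;out.append(cv2.resize(im[y:y+140,x:x+180][:, :],None,fx=2.2,fy=2.2,interpolation=cv2.INTER_CUBIC))
  for q in ["tray_lip","stopper1"]:
    for r in arm.landmark_of(n,q)[:4]: print(n,q,np.round(r["at"],1),round(r["confidence"],2),np.round(onz(c,r["at"]),4))
cv2.imwrite("pics/chk_%.1f.png"%s["clock"],np.hstack(out));print("pics/chk_%.1f.png"%s["clock"])
E
python3 chk.py; python3 -c "
from tilt import *
rows(15.8,27.5,12)"
```

```text
tilt [ 10.14 -12.26  -0.09] [-0.31  0.49  0.04  1.91 -0.27  0.5   1.41]
side tray_lip [296.1 228.5] 0.57 [0.4281 0.0149 0.    ]
side stopper1 [235.3 193.8] 0.54 [ 0.6338 -0.0438  0.    ]
side stopper1 [259.1 205.1] 0.51 [ 0.5519 -0.028   0.    ]
side stopper1 [257.9 220.4] 0.49 [0.5313 0.0287 0.    ]
scene tray_lip [265.  170.8] 0.68 [0.4269 0.0138 0.    ]
scene stopper1 [262.7 178.4] 0.51 [0.4606 0.0167 0.    ]
scene stopper1 [242.2 201.1] 0.5 [ 0.5708 -0.0179  0.    ]
scene stopper1 [251. 192.] 0.42 [ 0.5271 -0.0025  0.    ]
pics/chk_9.0.png
[{"translation": [0.2, 0.2, -4.4], "turn": [-0.012, 0.0121, -0.0]}, {"translation": [0.3, 0.3, -8.9], "turn": [-0.024, 0.0241, -0.0]}, {"translation": [0.3, 0.3, -13.4], "turn": [-0.036, 0.0362, -0.0]}, {"translation": [0.3, 0.3, -17.8], "turn": [-0.0481, 0.0482, -0.0]}, {"translation": [0.2, 0.2, -22.3], "turn": [-0.0601, 0.0603, -0.0]}, {"translation": [0.1, 0.1, -26.7], "turn": [-0.0721, 0.0723, -0.0]}, {"translation": [-0.0, -0.1, -31.2], "turn": [-0.0841, 0.0844, -0.0]}, {"translation": [-0.3, -0.3, -35.6], "turn": [-0.0961, 0.0964, -0.0]}, {"translation": [-0.5, -0.6, -40.0], "turn": [-0.1081, 0.1085, -0.0001]}, {"translation": [-0.9, -0.9, -44.5], "turn": [-0.1201, 0.1205, -0.0001]}, {"translation": [-1.3, -1.3, -48.9], "turn": [-0.1322, 0.1326, -0.0001]}, {"translation": [-1.7, -1.7, -53.3], "turn": [-0.1442, 0.1446, -0.0001]}]
9.3167 [0.62853406 0.17492671 0.05654778] [2.2943 2.0845 0.4283] 9.87847393074693 F [-0.04 -0.4  -3.04] T [-0.35  0.6   0.01]
```

Call:
{"api": "jog_arm", "payload": {"commands": [{"translation": [0.2,0.2,-4.4],"turn": [-0.012,0.0121,0]},{"translation": [0.3,0.3,-8.9],"turn": [-0.024,0.0241,0]},{"translation": [0.3,0.3,-13.4],"turn": [-0.036,0.0362,0]},{"translation": [0.3,0.3,-17.8],"turn": [-0.0481,0.0482,0]},{"translation": [0.2,0.2,-22.3],"turn": [-0.0601,0.0603,0]},{"translation": [0.1,0.1,-26.7],"turn": [-0.0721,0.0723,0]},{"translation": [0,-0.1,-31.2],"turn": [-0.0841,0.0844,0]},{"translation": [-0.3,-0.3,-35.6],"turn": [-0.0961,0.0964,0]},{"translation": [-0.5,-0.6,-40],"turn": [-0.1081,0.1085,0]},{"translation": [-0.9,-0.9,-44.5],"turn": [-0.1201,0.1205,0]},{"translation": [-1.3,-1.3,-48.9],"turn": [-0.1322,0.1326,0]},{"translation": [-1.7,-1.7,-53.3],"turn": [-0.1442,0.1446,0]}]}}

```text
clock: 10.32
position: [0.6159, 0.1641, 0.1082]
ee_rot: [2.242, 2.037, 0.743]
force: [0.3, -0.0, -2.6]
width: 0.107
```

Call:
{"api": "jog_arm", "payload": {"commands": [{"translation": [0,0,0],"turn": [0,0,0]},{"translation": [0,0,0],"turn": [0,0,0]},{"translation": [0,0,0],"turn": [0,0,0]},{"translation": [0,0,0],"turn": [0,0,0]},{"translation": [0,0,0],"turn": [0,0,0]},{"translation": [0,0,0],"turn": [0,0,0]},{"translation": [0,0,0],"turn": [0,0,0]},{"translation": [0,0,0],"turn": [0,0,0]}]}}

```text
clock: 10.98
position: [0.6156, 0.1644, 0.1073]
ee_rot: [2.243, 2.038, 0.74]
force: [-1.1, -1.3, -2.5]
width: 0.102
```

```bash
python3 chk.py; python3 -c "
from tilt import *
rows(0,0,1)"; mv pics/chk_1*.png pics/fin.png
```

```text
tilt [ 17.54 -21.15  -0.08] [-0.04  0.37 -0.21  2.07 -0.46  0.31  1.66]
side tray_lip [293.3 229.1] 0.96 [0.4342 0.0199 0.    ]
side stopper1 [279.1 213.9] 0.7 [ 0.4882 -0.0181  0.    ]
side stopper1 [288.5 215.6] 0.57 [ 0.4625 -0.0224  0.    ]
side stopper1 [295.4 233.3] 0.56 [0.4243 0.0318 0.    ]
side stopper1 [291.4 225.5] 0.4 [0.443  0.0096 0.    ]
scene tray_lip [264.6 172.3] 0.68 [0.4335 0.0145 0.    ]
scene stopper1 [125.6 163.6] 0.43 [ 0.5634 -0.4748  0.    ]
pics/chk_11.0.png
[{"translation": [0.0, 0.0, 0.0], "turn": [0.0, 0.0, 0.0]}]
11.2833 [0.61576773 0.16432181 0.10751309] [2.2431 2.0377 0.7407] 9.882944187756872 F [-0.27 -1.3  -3.71] T [-0.66  0.98  0.02]
```

View pics/fin.png

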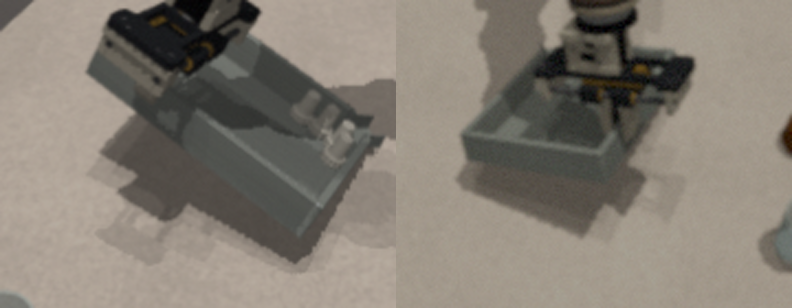

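Run:
```python
from h import *
cs,cc=arm.camera_info("side"),arm.camera_info("scene")
im=arm.get_image("side")
L=arm.landmark_of("side","tray_lip")[0]["at"];S=[r for r in arm.landmark_of("side","stopper1") if r["confidence"]>.2]
arm.get_image("scene");L2=arm.landmark_of("scene","tray_lip")[0]["at"]
print("lip",tri([ray(cs,L),ray(cc,L2)]))
M=R.from_rotvec(np.radians(27.5)*np.array([np.cos(np.radians(-50.4)),np.sin(np.radians(-50.4)),0]))*R.from_euler('z',-5.4,degrees=True)
lip=np.array([.431,.0127,0]);o=lip-M.apply([-.12,-.085,0]);n=M.apply([0,0,1])
for r in S:
    e,d=ray(cs,r["at"]);p=e+d*((o+n*.003-e)@n)/(d@n);print(r["at"],round(r["confidence"],2),(M.inv().apply(p-o)*1e3).round(0))
X=M.apply(np.array([[140,105,0],[140,-105,0],[-100,-105,0],[-140,-65,0],[-140,105,0]])/1e3)+o
im=cv2.resize(im,None,fx=4,fy=4,interpolation=cv2.INTER_CUBIC)
cv2.polylines(im,[np.int32((proj(cs,X)*4).round()).reshape(-1,1,2)],True,(0,0,255),1)
cv2.imwrite("pics/fin2.png",im[700:1200,700:1400])
s=arm.observe();print(s["clock"],s["position"],s["force"],s["width"]*92)
```

```text
lip (array([0.42484959, 0.01201435, 0.00434057]), [np.float64(0.004799166158584519), np.float64(0.004799166158584503)])
[282.1, 216.1] 0.67 [-74. -87.   3.]
[291.0, 226.7] 0.58 [-110.  -70.    3.]
[274.8, 213.4] 0.52 [-55. -76.   3.]
[294.8, 231.5] 0.5 [-125.  -62.    3.]
11.5333 [0.61580172 0.16427224 0.10752911] [-1.32180904 -1.02448645 -4.56431109] 9.336121618844581
```

View pics/fin2.png

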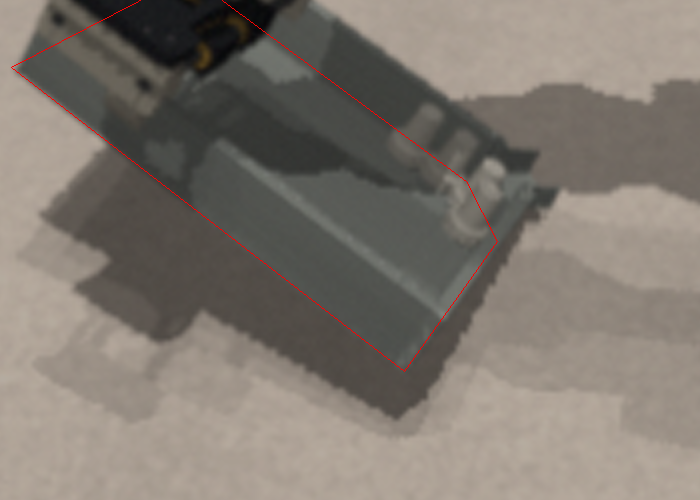

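Call:
{"api": "jog_arm", "payload": {"commands": [{"translation": [0,0,0],"turn": [0,0,0]},{"translation": [0,0,0],"turn": [0,0,0]},{"translation": [0,0,0],"turn": [0,0,0]},{"translation": [0,0,0],"turn": [0,0,0]},{"translation": [0,0,0],"turn": [0,0,0]},{"translation": [0,0,0],"turn": [0,0,0]},{"translation": [0,0,0],"turn": [0,0,0]},{"translation": [0,0,0],"turn": [0,0,0]},{"translation": [0,0,0],"turn": [0,0,0]},{"translation": [0,0,0],"turn": [0,0,0]},{"translation": [0,0,0],"turn": [0,0,0]},{"translation": [0,0,0],"turn": [0,0,0]}]}}

```text
clock: 12.53
position: [0.6158, 0.1643, 0.1075]
ee_rot: [2.243, 2.038, 0.741]
force: [-0.6, -0.8, -3.4]
width: 0.108
```

Run:
```python
from h import *
cs=arm.camera_info("side");M=R.from_rotvec(np.radians(27.5)*np.array([np.cos(np.radians(-50.4)),np.sin(np.radians(-50.4)),0]))*R.from_euler('z',-5.4,degrees=True)
lip=np.array([.431,.0127,0]);o=lip-M.apply([-.12,-.085,0])
im=arm.get_image("side")
for r in arm.trace("side","stopper1")[:5]: print(r["box"],round(r["confidence"],2))
for r in arm.landmark_of("side","stopper1")[:5]: print(r["at"],round(r["confidence"],2))
# predicted outlines (base + top circles) of a packed cluster
im=cv2.resize(im,None,fx=6,fy=6,interpolation=cv2.INTER_CUBIC);raw=im.copy()
t=np.linspace(0,2*np.pi,24)
for cx,cy in[(-117.5,-68),(-98,-88),(-81,-81),(-53,-81)]: 
    for z,r in((3,14),(15,14),(41,8.5)):
        X=M.apply(np.c_[cx+r*np.cos(t),cy+r*np.sin(t),np.full(24,z)]/1e3)+o
        cv2.polylines(im,[np.int32((proj(cs,X)*6)).reshape(-1,1,2)],True,(0,0,255),1)
cv2.imwrite("pics/fin3.png",np.hstack([raw[1140:1500,1500:1890],im[1140:1500,1500:1890]]))
```

```text
[274.6, 203.6, 10.4, 11.9] 0.65
[290.4, 221.4, 13.1, 14.5] 0.6
[288.5, 214.5, 9.2, 10.6] 0.54
[293.0, 231.6] 0.73
[289.7, 226.4] 0.48
[278.1, 211.5] 0.42
```

View pics/fin3.png

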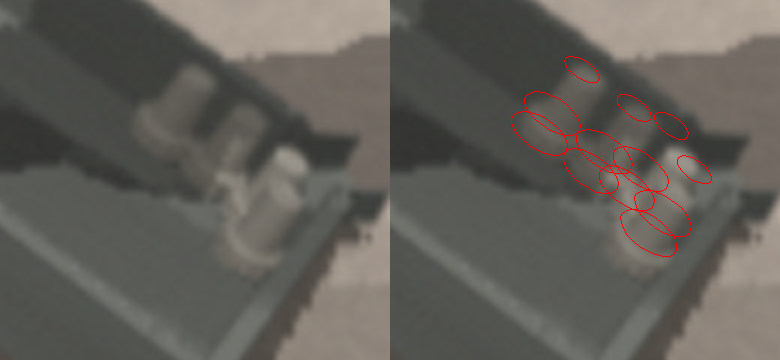

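```bash
python3 -c "
from h import *
s=arm.observe();print(s['clock'],abs(s['dq']).max(),s['width']*92);print(arm.sign_off())"
```

```text
12.6833 0.0021519648197619833 9.578642202308323
the job is handed in; nothing more can be done
None
```

I gripped the long wall opposite the lip with 50 N and tipped the tray about its lip edge to 27.5°. I handed it in at 12.7 s, still holding it like that.

**Last checks that agreed:**
- All four stoppers show in the tray's lip corner: two at the cut edge, and the other two packed behind them along the long wall.
- The tray model, drawn as pivoting on the bench at the lip, lies right over the side picture.
- The arm was still, and the grip read about 9.6 mm on the 10 mm wall. The grip carries about 3–4.5 N down, roughly half the tray's weight, so the lip bears the rest.
- No move went near the beaker, wash bottle or jar, and I did not touch the stoppers. I did not measure the three bystanders again at the end.

**Checks that failed or disagreed:**
- **First grasp:** it closed on nothing. The real fingertips are about 34 mm short of the reported TCP. Two cameras confirmed this, so I opened, went lower and gripped again.
- **Lip height:** triangulating the lip gave 4 mm above the bench, but the two views disagreed by about 5 mm. I took it as down on the evidence of the overlay and the forces.
- **Stopper count:** in the final pictures the networks did not always report all four. I counted four in the enlarged side view.

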